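# Start the washer timers in order

## Robot

A 6-joint arm with a two-finger parallel gripper is mounted at the origin on the work surface. World frame = base frame: x ahead of the robot, y to its left, z up, the work surface at z = 0. Lengths are in m, angles in degrees, forces in N, time in s.
With the tool pointing down it reaches from about 0.375 to 0.9 m from the base axis. Payload 3.1 kg.
Tool frame: the origin (TCP) lies between the finger pads; the fingertips stand 11 mm ahead of it and the grasp point (between the pads) lies 8 mm behind it; z points along the fingers, y is the line along which they close (so a half turn about z gives the same grasp; the last joint's range is limited). The gripper opens to 87 mm and grips with 3 to 60 N. Pads are 19 mm wide; open, the fingers measure 117 mm over their backs; the gripper's body (75 mm by 190 mm) begins 51 mm behind the grasp point.
Start: joints at [64.773, 30.224, 82.088, -0, 67.689, -10.227], TCP at [0.162, 0.604, 0.234] pointing down, gripper open.
Joint ranges: [-176.69, 176.69], [-43.24, 126.21], [12.49, 139.97], [-82, 262], [0, 151.66], [-163.58, 163.58]. Speed limits (degrees/s): [159.86, 159.86, 180, 180, 180, 180].

## Interface

Orientations are given as a 3x3 rotation matrix whose columns are the frame's x, y, z axes.
In Python, from rig import bot, viewer, workorder, models gives the robot as it stands.
- The arm moves only by the shell command python3 -m jog 'ROWS'. ROWS is JSON, a list of rows, each a list of 7 numbers: the opening, from 0 (shut) to 1 (fully open), then the shift along the tool's x, y, z in m, then the turn, a rotation vector about the tool's x, y, z in degrees. In form: [[claw, x, y, z, ax, ay, az], ...]. A call has 1 to 20 rows; each row is the pose to reach, as a shift and turn from the pose commanded when the call began, along the tool's axes at that moment; what a row does not reach only later rows make up. A row lasts 1/8 s, in which the tool goes at most 62.5 mm and 10.7 degrees, less where a joint would pass 70% of its speed; a pose out of reach is approached as far as the arm can. A call with a gripper value outside its range is refused whole. The fingers move at their own pace and stop on an object; the grip force is fixed at half the most. Time passes only in rows, so rows that repeat a pose let the fingers close. It gives the time, the measured TCP pose, the force, the opening and the grip force at its end, in the units of the state.
- bot.read_state(): the state, without advancing time (a new reading comes with each control period).
- viewer.capture(name): name is "side" or "top" or "wrist"; returns (picture, depth): 480x640x3 uint8, blue, green, red; 480x640 float32, m along the optical axis (not along the pixel's ray), 0 where there is no reading.
- viewer.camera_info(name): a dict with "fx", "fy", "cx", "cy" (pixels), "world_to_cam" (4x4, takes a point from world to camera coordinates). Camera axes: x right, y down, z forward; pixel columns grow to the right and rows downward; lengths in m; the calibration is good to about 2 mm. The wrist camera is an equidistant fisheye: a pixel r from the principal point sees the ray r / f radians off the axis. A picture is of the moment at which its call begins: read the wrist's pose just before it. camera_info takes no time and is no camera call; for the wrist camera it gives the pose at the moment of the call.
- workorder.hand_in(): hands the job in; it is judged then, once.
Trained networks look in the newest picture that a camera, given by its name, has taken for a name from the list of things; names that differ only in an ending like _2 or _b are one class to them, and where a whole thing is asked for, a point or a joint stands for the part that bears it (a point fixed in the world has none). Each returns a list of dicts, best first, with "p" (0 to 1); they miss things now and then, are a little off and sometimes report something else, mostly with a low value. They report only what shows in the picture. A call takes as long as a camera call. They do not tell look-alikes from the thing itself.
- models.outline_of(camera, thing): "mask" (480x640 bool, what is visible of it).
- models.tip_of(camera, thing): "xyz" ([x, y, z] in m, in world coordinates, good to about 4 mm: a listed point, or the origin of a listed thing).
The state is a dict: "time_s": time; "joint_positions": joint angles; "qvel": joint speeds; "tau": joint torques, N m; "position": TCP position; "tcp_rot": TCP orientation; "force": force on the tool from outside, world axes, zero at the start; "moment": the same for the moment, N m; "opening": opening from 0.0 (shut) to 1.0 (fully open); "grasp_force": force on a finger pad.
Only numpy, scipy, OpenCV 4.12 (cv2) and the standard library are available. Lean on these libraries where they do the work, as an engineer would, in place of code of your own. Each camera call takes 0.05 s, during which the arm holds its last target. There are 200 camera calls.

## Task

The three washers have just been switched on, so start their push-top timers in the order of the machines: with the fingertips press down the cap of the blue timer, then the yellow, then the red, each lightly and at least half of its way down, where it stays by itself. Only press the timers: do not pick them up, tip them or push them from their places, and do not press the white timer, whose machine is idle. Leave everything else on the counter where it is.

Things in the scene. Friction and masses are not known exactly. Their poses are not given: they have to be found in the camera images.
- blue_timer: blue push-top timer: a loose round puck, 66 mm in diameter and 28 mm high, 0.27 kg, rubber foot, standing upright on the counter; origin at the centre of its underside, z up
- blue_top (a point): centre of the top face of the blue timer's round cap (48 mm in diameter); it stands 43 mm above the counter while the cap is up, 33 mm when it is fully down, and moves with the cap
- blue_cap (a joint): how far the blue timer's cap is pushed down, m: 0 to 0.001 at the start (up), 0.010 = against its bottom stop (still 5 mm proud of the puck). No spring: it yields at a steady 4 to 5 N and stays wherever it is left
- yellow_timer: yellow push-top timer: a loose round puck, 66 mm in diameter and 28 mm high, 0.27 kg, rubber foot, standing upright on the counter; origin at the centre of its underside, z up
- yellow_top (a point): centre of the top face of the yellow timer's round cap (48 mm in diameter); it stands 43 mm above the counter while the cap is up, 33 mm when it is fully down, and moves with the cap
- yellow_cap (a joint): how far the yellow timer's cap is pushed down, m: 0 to 0.001 at the start (up), 0.010 = against its bottom stop (still 5 mm proud of the puck). No spring: it yields at a steady 4 to 5 N and stays wherever it is left
- red_timer: red push-top timer: a loose round puck, 66 mm in diameter and 28 mm high, 0.27 kg, rubber foot, standing upright on the counter; origin at the centre of its underside, z up
- red_top (a point): centre of the top face of the red timer's round cap (48 mm in diameter); it stands 43 mm above the counter while the cap is up, 33 mm when it is fully down, and moves with the cap
- red_cap (a joint): how far the red timer's cap is pushed down, m: 0 to 0.001 at the start (up), 0.010 = against its bottom stop (still 5 mm proud of the puck). No spring: it yields at a steady 4 to 5 N and stays wherever it is left
- white_timer: white push-top timer: a loose round puck, 66 mm in diameter and 28 mm high, 0.27 kg, rubber foot, standing upright on the counter; origin at the centre of its underside, z up
- white_top (a point): centre of the top face of the white timer's round cap (48 mm in diameter); it stands 43 mm above the counter while the cap is up, 33 mm when it is fully down, and moves with the cap
- white_cap (a joint): how far the white timer's cap is pushed down, m: 0 to 0.001 at the start (up), 0.010 = against its bottom stop (still 5 mm proud of the puck). No spring: it yields at a steady 4 to 5 N and stays wherever it is left
- peg: wooden clothes peg lying flat, 85 x 22 x 11 mm, long along its x; origin at the centre of its underside; leave alone
- scoop: small green measuring cup, 60 mm across, 50 mm high, open top; origin at the centre of its underside; leave alone
- brush: scrubbing brush, wooden back up, blue bristle block down, 130 x 50 x 46 mm, long along its x; origin at the centre of its underside; leave alone
- detergent: tall white detergent bottle with a green band and green cap, 80 mm across, 200 mm high, behind the timers; origin at the centre of its underside; leave alone
- softener: short orange jar with a white lid, 72 mm across, 95 mm high; origin at the centre of its underside; leave alone
Things that resemble listed ones, but are neither listed nor needed, are in the scene too. What is shaped like the blue_timer but brown or pink is not meant.

How it is judged:
By the outcome, as a careful person would: the job done as asked, in the order asked, and still so for the second after the job is handed in, with the robot touching nothing.
It also fails if it takes over 45 s, if anything falls off the work surface, if the arm or the gripper's body presses on something with over 40 N, if the wrist force passes 120 N, or if a joint passes its speed limit or range.

## Working session

There is one attempt and no reset: what is moved stays moved. The work goes in short steps, Python scripts to look and compute and a shell command to move; the robot and the scene stay as the last step left them, time stands still between calls to the robot, and variables do not carry over. Pictures are saved under pics/ and viewed, at most 10 in all, crops included, and the job is handed in when it is done.

```bash
mkdir -p pics
python3 - <<'E'
from rig import bot, viewer, models
import cv2, numpy as np
s=bot.read_state(); print(s["time_s"],s["position"],np.round(s["tcp_rot"],3).tolist(),s["opening"],s["force"])
for c in ("top","side"):
    im,d=viewer.capture(c); cv2.imwrite(f"pics/{c}0.png",im); np.save(f"pics/{c}d.npy",d)
    for n in ("blue_top","yellow_top","red_top","white_top"):
        print(c,n,[(round(r["p"],2),np.round(r["xyz"],3).tolist()) for r in models.tip_of(c,n)][:4])
E
```

```text
0.0 [0.16140933 0.60306024 0.23258212] [[-0.966, 0.259, -0.001], [0.259, 0.966, -0.002], [0.0, -0.002, -1.0]] 0.9981811135873342 [-0.21983333  0.6305604   0.29067505]
top blue_top [(0.93, [0.581, 0.212, 0.043]), (0.89, [0.474, 0.159, 0.042]), (0.85, [0.634, 0.324, 0.037]), (0.65, [0.754, 0.068, 0.004])]
top yellow_top [(0.74, [0.459, 0.058, 0.041])]
top red_top [(0.78, [0.631, -0.099, 0.038])]
top white_top [(0.95, [0.488, -0.284, 0.045])]
side blue_top [(0.96, [0.473, 0.157, 0.041]), (0.86, [0.584, 0.207, 0.047]), (0.61, [0.631, 0.319, 0.039]), (0.59, [0.484, -0.279, 0.04])]
side yellow_top []
side red_top [(0.8, [0.629, -0.093, 0.04])]
side white_top [(0.61, [0.486, -0.281, 0.04])]
```

View pics/top0.png

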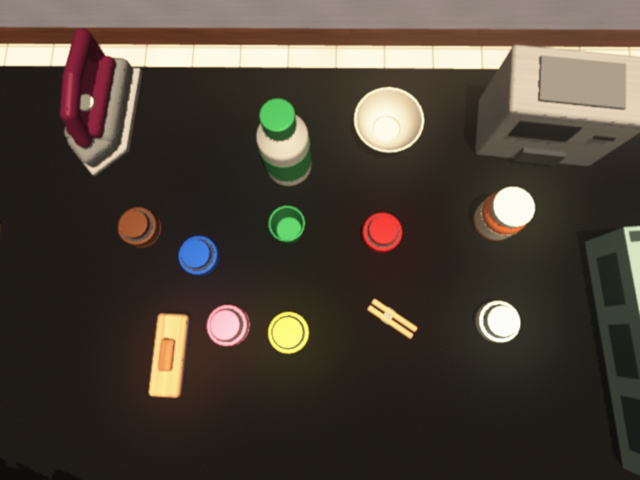

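View pics/side0.png

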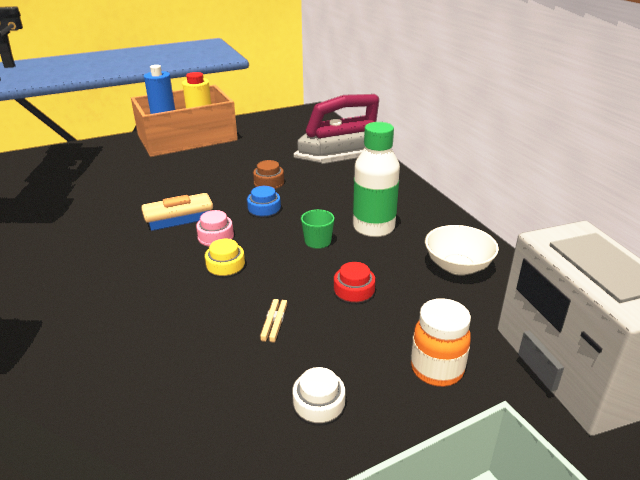

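```bash
cat > h.py <<'E'
import numpy as np, cv2
from rig import bot, viewer
HUE={"blue":[(100,125)],"yellow":[(24,36)],"red":[(0,5),(175,180)]}
GUESS={"blue":(.582,.210),"yellow":(.459,.058),"red":(.630,-.096),"white":(.487,-.282)}
def cloud(cam):
    im,d=viewer.capture(cam); i=viewer.camera_info(cam)
    v,u=np.mgrid[:480,:640]
    P=np.stack([(u-i["cx"])/i["fx"]*d,(v-i["cy"])/i["fy"]*d,d],-1)
    T=np.linalg.inv(i["world_to_cam"])
    return im,d,P@T[:3,:3].T+T[:3,3]
def caps(cam):
    im,d,W=cloud(cam)
    for n,g in GUESS.items():
        near=(d>0)&(np.hypot(W[...,0]-g[0],W[...,1]-g[1])<.045)
        body=W[near&(W[...,2]>.004)]
        z=np.percentile(body[:,2],97)
        top=W[near&(W[...,2]>z-.004)]
        c,r=cv2.minEnclosingCircle(top[:,:2].astype(np.float32)*1000)
        cb,rb=cv2.minEnclosingCircle(body[:,:2].astype(np.float32)*1000)
        print(cam,n,"top",np.round(c,1),"r",round(r,1),"z",round(float(np.median(top[:,2])*1000),1),"mean",np.round(top[:,:2].mean(0)*1000,1),"body",np.round(cb,1),round(rb,1))
    return im
E
python3 - <<'E'
from h import *
im=caps("top"); caps("side")
cv2.imwrite("pics/crop.png",cv2.resize(im[180:380,90:430],None,fx=2.3,fy=2.3,interpolation=cv2.INTER_CUBIC))
s=bot.read_state();R=np.array(s["tcp_rot"]);p=np.array(s["position"])
for n,g in GUESS.items(): print(n,np.round(R.T@(np.array([*g,.10])-p),3))
E
```

```text
top blue top [584.9 212. ] r 23.8 z 43.9 mean [584.9 211.8] body [581.4 209.5] 44.4
top yellow top [461.   56.2] r 23.8 z 43.9 mean [460.8  56. ] body [458.3  57.8] 44.5
top red top [630.  -96.1] r 23.9 z 43.5 mean [630.  -95.9] body [632.9 -97.7] 44.3
top white top [ 486.3 -281.9] r 24.1 z 43.7 mean [ 485.9 -281.8] body [ 486.3 -281.3] 44.2
side blue top [584.4 210.8] r 25.4 z 43.2 mean [584.3 208.6] body [585.7 209.4] 34.8
side yellow top [460.5  54.3] r 24.5 z 42.9 mean [460.7  52.5] body [460.3  52.8] 33.2
side red top [630.4 -97.3] r 24.6 z 42.7 mean [629.7 -98.8] body [629.9 -99.1] 33.1
side white top [ 486.5 -284.1] r 24.5 z 42.8 mean [ 485.5 -285.2] body [ 485.2 -284.3] 33.7
blue [-0.508 -0.271  0.134]
yellow [-0.428 -0.45   0.134]
red [-0.633 -0.555  0.134]
white [-0.543 -0.771  0.134]
```

View pics/crop.png

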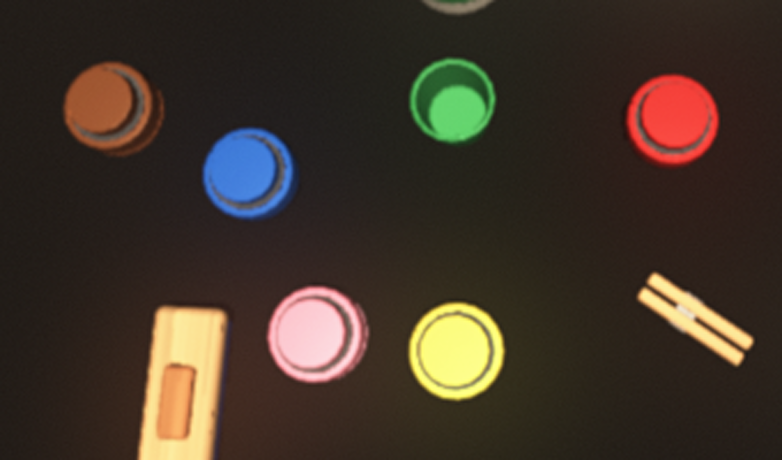

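Candidates shaped like the blue timer in the top view are brown (138,227), blue (198,255) and pink (228,325). The crop confirms that only the one at (198,255) is blue. Yellow is at (288,332), red at (382,232), and white at (498,321) is left alone.

```bash
python3 -m jog '[[0,-0.51,-0.269,0,0,0,0],[0,-0.51,-0.269,0,0,0,0],[0,-0.51,-0.269,0,0,0,0],[0,-0.51,-0.269,0,0,0,0],[0,-0.51,-0.269,0,0,0,0],[0,-0.51,-0.269,0,0,0,0],[0,-0.51,-0.269,0,0,0,0],[0,-0.51,-0.269,0,0,0,0],[0,-0.51,-0.269,0,0,0,0],[0,-0.51,-0.269,0,0,0,0],[0,-0.51,-0.269,0.06,0,0,0],[0,-0.51,-0.269,0.12,0,0,0],[0,-0.51,-0.269,0.13,0,0,0],[0,-0.51,-0.269,0.13,0,0,0],[0,-0.51,-0.269,0.13,0,0,0]]'
cat >> h.py <<'E'
TGT={"blue":(.5846,.2115),"yellow":(.4607,.0555),"red":(.630,-.0965)}
def todo():
    s=bot.read_state();R=np.array(s["tcp_rot"]);p=np.array(s["position"])
    print("t",s["time_s"],np.round(p,4),"F",np.round(s["force"],2),"open",round(s["opening"],3),"R",np.round(R,3).tolist())
    for n,g in TGT.items(): print(n,np.round(R.T@(np.array([*g,.054])-p),4))
E
python3 -c "from h import *;todo()"
```

```text
time_s: 2.48
position: [0.5866, 0.2126, 0.1063]
tcp_rot: [[-0.966, 0.258, 0.005], [0.258, 0.966, 0.001], [-0.005, 0.002, -1.0]]
force: [-0.8, -0.7, 1.1]
opening: 0.008
grasp_force: 0.0
t 2.475 [0.5866 0.2126 0.1063] F [-0.8  -0.66  1.07] open 0.008 R [[-0.966, 0.258, 0.005], [0.258, 0.966, 0.001], [-0.005, 0.002, -1.0]]
blue [ 0.0019 -0.0017  0.0523]
yellow [ 0.0813 -0.1844  0.0515]
red [-0.1215 -0.2875  0.0522]
```

```bash
python3 -m jog '[[0,0.002,-0.002,0.03,0,0,0],[0,0.002,-0.002,0.04,0,0,0],[0,0.002,-0.002,0.045,0,0,0],[0,0.002,-0.002,0.047,0,0,0],[0,0.002,-0.002,0.049,0,0,0],[0,0.002,-0.002,0.051,0,0,0],[0,0.002,-0.002,0.053,0,0,0],[0,0.002,-0.002,0.053,0,0,0]]'
```

```text
time_s: 3.48
position: [0.5828, 0.2105, 0.0509]
tcp_rot: [[-0.966, 0.259, 0.001], [0.259, 0.966, 0.0], [-0.001, 0.001, -1.0]]
force: [0.4, 0.2, 3.7]
opening: 0.006
grasp_force: 1.8
```

```bash
python3 -m jog '[[0,0,0,0.001,0,0,0],[0,0,0,0.002,0,0,0],[0,0,0,0.003,0,0,0],[0,0,0,0.004,0,0,0],[0,0,0,0.005,0,0,0],[0,0,0,0.005,0,0,0]]'
```

```text
time_s: 4.22
position: [0.5827, 0.2105, 0.0454]
tcp_rot: [[-0.966, 0.259, 0.001], [0.259, 0.966, 0.0], [-0.001, 0.0, -1.0]]
force: [1.9, 0.3, 3.6]
opening: 0.003
grasp_force: 1.3
```

```bash
python3 -m jog '[[0,0,0,-0.01,0,0,0],[0,0,0,-0.05,0,0,0],[0,0,0,-0.08,0,0,0],[0,0.08,-0.184,-0.08,0,0,0],[0,0.08,-0.184,-0.08,0,0,0],[0,0.08,-0.184,-0.08,0,0,0],[0,0.08,-0.184,-0.08,0,0,0],[0,0.08,-0.184,-0.08,0,0,0],[0,0.08,-0.184,-0.08,0,0,0]]'
python3 - <<'E'
from h import *
caps("side");todo()
E
```

```text
time_s: 5.35
position: [0.459, 0.054, 0.1257]
tcp_rot: [[-0.966, 0.258, 0.002], [0.258, 0.966, 0.0], [-0.002, 0.001, -1.0]]
force: [-0.7, 0.6, 0.1]
opening: 0.005
grasp_force: 0.0
side blue top [584.6 211. ] r 26.4 z 34.8 mean [584.9 208.6] body [582.8 210.8] 35.6
side yellow top [457.8  51.1] r 36.6 z 376.5 mean [446.7  31.2] body [459.1  57.3] 44.8
side red top [630.4 -97.4] r 25.2 z 42.8 mean [629.4 -99.3] body [ 622.8 -101.9] 39.2
side white top [ 486.1 -283.5] r 24.9 z 42.7 mean [ 485.6 -285.3] body [ 485.9 -284.8] 33.1
t 5.4 [0.4589 0.0542 0.1257] F [0.99 0.78 0.44] open 0.004 R [[-0.966, 0.258, 0.002], [0.258, 0.966, -0.0], [-0.002, 0.0, -1.0]]
blue [-0.0809  0.1844  0.0719]
yellow [-0.0013  0.0017  0.0717]
red [-0.204  -0.1016  0.0719]
```

Blue is down 8.4 mm and has not moved. Now yellow: contact is at a shift of about 0.072, and I'll press to about 0.080.

```bash
python3 -m jog '[[0,-0.001,0.002,0.04,0,0,0],[0,-0.001,0.002,0.06,0,0,0],[0,-0.001,0.002,0.066,0,0,0],[0,-0.001,0.002,0.069,0,0,0],[0,-0.001,0.002,0.071,0,0,0],[0,-0.001,0.002,0.073,0,0,0],[0,-0.001,0.002,0.074,0,0,0],[0,-0.001,0.002,0.075,0,0,0],[0,-0.001,0.002,0.076,0,0,0],[0,-0.001,0.002,0.077,0,0,0],[0,-0.001,0.002,0.078,0,0,0],[0,-0.001,0.002,0.079,0,0,0],[0,-0.001,0.002,0.080,0,0,0],[0,-0.001,0.002,0.080,0,0,0]]'
```

```text
time_s: 7.15
position: [0.4591, 0.0549, 0.0454]
tcp_rot: [[-0.966, 0.259, 0.0], [0.259, 0.966, -0.0], [-0.0, -0.0, -1.0]]
force: [0.9, 1.0, 2.3]
opening: 0.006
grasp_force: 1.3
```

```bash
python3 -m jog '[[0,0,0,-0.01,0,0,0],[0,0,0,-0.05,0,0,0],[0,0,0,-0.08,0,0,0],[0,-0.204,-0.102,-0.08,0,0,0],[0,-0.204,-0.102,-0.08,0,0,0],[0,-0.204,-0.102,-0.08,0,0,0],[0,-0.204,-0.102,-0.08,0,0,0],[0,-0.204,-0.102,-0.08,0,0,0],[0,-0.204,-0.102,-0.08,0,0,0]]'
python3 - <<'E'
from h import *
caps("side");caps("top");todo()
E
```

```text
time_s: 8.28
position: [0.6274, -0.0955, 0.1249]
tcp_rot: [[-0.966, 0.259, -0.004], [0.259, 0.966, 0.001], [0.004, 0.0, -1.0]]
force: [-0.8, -0.2, -0.5]
opening: 0.004
grasp_force: 0.0
side blue top [584.8 209.7] r 25.5 z 34.8 mean [584.8 208.6] body [585.3 207.2] 38.0
side yellow top [460.3  55.7] r 26.0 z 34.7 mean [460.6  52.7] body [460.4  54.1] 34.0
side red top [ 625.1 -101.7] r 35.8 z 375.1 mean [ 606.8 -113.6] body [629.1 -96.6] 44.9
side white top [ 486.  -284.1] r 24.4 z 42.8 mean [ 485.6 -285.3] body [ 485.5 -284.6] 33.5
top blue top [582.6 209.3] r 27.2 z 35.7 mean [584.5 212. ] body [582.1 209.2] 43.9
top yellow top [442.3  22.5] r 5.8 z 753.9 mean [441.   22.3] body [454.6  27.1] 18.4
top red top [630. -96.] r 45.0 z 468.2 mean [ 620.8 -107.9] body [630. -96.] 45.0
top white top [ 493.6 -290. ] r 16.2 z 44.0 mean [ 495.2 -294.5] body [ 502.  -301.7] 24.0
t 8.375 [ 0.6275 -0.0949  0.1252] F [-0.1  -0.48 -0.06] open 0.008 R [[-0.966, 0.258, -0.003], [0.258, 0.966, 0.001], [0.003, 0.0, -1.0]]
blue [0.1203 0.285  0.0717]
yellow [0.1997 0.1023 0.0719]
red [-0.003  -0.0009  0.0712]
```

Yellow is down about 8 mm and has not moved. Red is next.

```bash
python3 -m jog '[[0,-0.003,-0.001,0.04,0,0,0],[0,-0.003,-0.001,0.06,0,0,0],[0,-0.003,-0.001,0.066,0,0,0],[0,-0.003,-0.001,0.069,0,0,0],[0,-0.003,-0.001,0.071,0,0,0],[0,-0.003,-0.001,0.073,0,0,0],[0,-0.003,-0.001,0.074,0,0,0],[0,-0.003,-0.001,0.075,0,0,0],[0,-0.003,-0.001,0.076,0,0,0],[0,-0.003,-0.001,0.077,0,0,0],[0,-0.003,-0.001,0.078,0,0,0],[0,-0.003,-0.001,0.079,0,0,0],[0,-0.003,-0.001,0.080,0,0,0],[0,-0.003,-0.001,0.080,0,0,0]]'
```

```text
time_s: 10.12
position: [0.6326, -0.0981, 0.0455]
tcp_rot: [[-0.966, 0.259, 0.001], [0.259, 0.966, -0.0], [-0.001, -0.0, -1.0]]
force: [1.5, -0.1, 2.0]
opening: 0.007
grasp_force: 1.4
```

```bash
python3 -m jog '[[0,0,0,-0.01,0,0,0],[0,0,0,-0.05,0,0,0],[0,0,0,-0.1,0,0,0],[0,0,0,-0.15,0,0,0],[0,0.15,0,-0.2,0,0,0],[0,0.15,0,-0.2,0,0,0],[0,0.15,0,-0.2,0,0,0],[0,0.15,0,-0.2,0,0,0],[0,0.15,0,-0.2,0,0,0],[0,0.15,0,-0.2,0,0,0]]'
python3 - <<'E'
from h import *
im=caps("side");cv2.imwrite("pics/end.png",im);todo()
E
```

```text
time_s: 11.38
position: [0.4882, -0.0596, 0.2451]
tcp_rot: [[-0.966, 0.259, -0.0], [0.259, 0.966, 0.0], [0.0, -0.0, -1.0]]
force: [-0.0, -0.2, -0.0]
opening: 0.003
grasp_force: 0.0
side blue top [586.  210.7] r 25.9 z 35.0 mean [585.  208.6] body [585.7 208.5] 34.0
side yellow top [478.6  28.7] r 14.4 z 347.4 mean [477.9  27.2] body [461.7  50.6] 37.1
side red top [630.7 -97.5] r 24.6 z 34.6 mean [629.6 -98.8] body [630.5 -97.8] 34.4
side white top [ 485.9 -283.9] r 24.5 z 42.8 mean [ 485.5 -285.3] body [ 485.5 -284.6] 33.3
t 11.425 [ 0.4881 -0.0595  0.245 ] F [ 0.86  0.39 -0.58] open 0.004 R [[-0.966, 0.259, -0.001], [0.259, 0.966, 0.0], [0.001, 0.0, -1.0]]
blue [-0.0231  0.2868  0.191 ]
yellow [0.0562 0.104  0.191 ]
red [-0.1467  0.001   0.1909]
```

View pics/end.png

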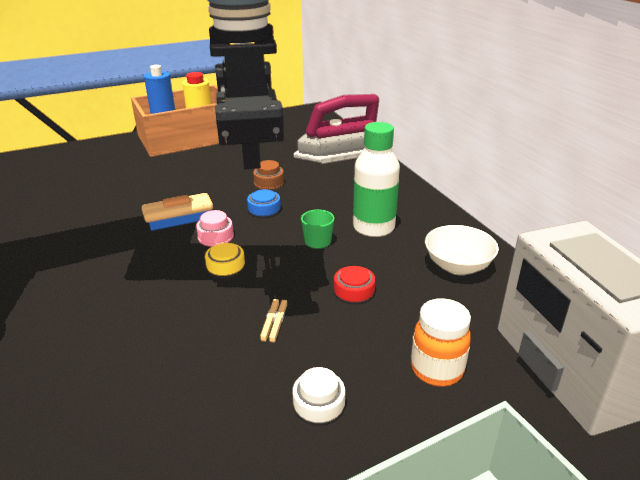

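The picture shows blue (264,202), yellow (225,258) and red (354,283) pressed in their places. White (319,390) is still up, and the gripper is clear of everything.

```bash
python3 -c "from rig import workorder;print(workorder.hand_in())"
```

```text
the job is handed in; nothing more can be done
None
```

I pressed the blue, yellow and red timers in that order, each about 8 mm of its 10 mm travel and none shifted from its place; the white timer was left alone and the job is handed in.

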